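Load a wafer pallet and hold the box cover for the nitrogen flush

TASK

Take the wafer pallet from the white unloading stand and slide it gently down, without dropping it, into the middle slot of the storage box, fully home between the two pallets already there. Then take the box's cover by its blue tab, bring it forward and hold it open at 30 degrees from shut so that I can flush the box with the nitrogen gun: the cover would fall shut by itself, so do not let it drop, and finish while still holding it there with the gripper. Leave the other two pallets and everything else on the bench undisturbed.

Things in the scene. Friction and masses are not known exactly. Their poses are not given: they have to be found in the camera images.
- pallet: The pallet to load: aluminium plate 8 mm thick (its x), 100 mm wide (y), 110 mm tall (z), about 0.2 kg, a round gold wafer 76 mm across on its -x face; the topmost 24 mm are bare on both faces, to grip across the thickness. Starts upright in the stand, underside 12 mm above the bench, axes as the stand. Origin: centre of its underside.
- stand: White unloading stand, fixed, left or right of the box. Base 80 x 140 x 12 mm; four round posts 63 mm tall, 10 mm thick, at 40 mm either side of the middle in y, hold the pallet upright with about 1.5 mm play each way; end stops 42 mm high at 56 mm in y. Lift the pallet straight up 60 mm to clear it. Origin: centre of its underside; x across the pallet's thickness.
- box: Frosted storage box, fixed, 128 (x) by 112 mm (y) outside, walls 4 mm, rim 80 mm above the bench. Rounded teeth on both side walls form five slots at 20 mm pitch along x, each 10 mm wide, 104 mm from wall to wall; the first and fifth hold pallets. A seated pallet's top is 115 mm above the bench. Origin: centre of its underside; -x is its front, +x its hinge side. Tape corners lie round it.
- slot (a point): Middle of the middle (third) slot, on the box floor, 5 mm above the bench, at the centre of the box; axes as the box. The pallet's underside centre belongs here, its thickness along the box's x, either face to the front. The slot's rounded mouth begins 73 mm above the bench and ends at 78 mm.
- lid (a joint): Cover of the box: clear cap 136 mm long, 116 wide, 42 deep, about 0.24 kg, freely hinged on the box's far (+x) rim. Value in rad: 0 shut, 0.524 = 30 degrees open, 1.571 upright, 1.92 the start, leaning back on its stop. Let go below about 1.25 rad it falls shut, above that it falls back on its stop.
- hinge (a point): On the cover's hinge line, at its middle: 68 mm behind the box's centre (box +x) and 80 mm above the bench. Axes as the cover (with the cover shut, as the box). The hinge line runs along y.
- tab (a point): Middle of the blue tab on the cover's free edge: 156 mm from the hinge along the cover's -x and 8 along its z; open by a, it lies 156 cos a - 8 sin a mm in front of the hinge (box -x) and 156 sin a + 8 cos a above it. Tab 30 mm wide (y), 10 thick, 36 long (16 mm beyond this point, 20 to the cover). Pinched by its two sides along y, tool pointing down, it turns between the pads. Axes as the cover.
- pallet_near: Pallet just like the one to load, standing in the first slot, 40 mm in front (box -x) of the middle one, its origin the centre of its underside. Leave it where it is.
- pallet_far: Pallet just like the one to load, standing in the fifth slot, 40 mm behind (box +x) the middle one, its origin the centre of its underside. Leave it where it is.
- bottle: White solvent bottle, 72 mm across, 170 mm tall, standing at the left. Origin: centre of its underside. It is a bystander: leave it where it is.
- torch: Black inspection torch standing on end, 34 mm across, 120 mm tall, at the back. Origin: centre of its underside. It is a bystander: leave it where it is.
- tweezers: Steel wafer tweezers lying flat near the robot, 134 mm long (x), 5 mm high. Origin: the middle of their underside. It is a bystander: leave it where it is.
- wafer_case: Flat round single-wafer case, 92 mm across, 13 mm high, at the right. Origin: centre of its underside. It is a bystander: leave it where it is.
There are look-alikes about, which are no part of the job. Leave any orange look-alike of the box alone.

How it is judged:
By the outcome, as a careful person would: the job done as asked, in the order asked, and still so for the second after the job is handed in, while the arm keeps its last pose, push and grip.
It also fails if it takes over 61 s, if anything falls off the work surface, if the arm or the gripper's body presses on something with over 40 N, if the wrist force passes 120 N, or if a joint passes its speed limit or range.

ROBOT

A 6-joint arm with a two-finger parallel gripper is mounted at the origin on the work surface. World frame = base frame: x ahead of the robot, y to its left, z up, the work surface at z = 0. Lengths are in m, angles in rad, forces in N, time in s.
With the tool pointing down it reaches from about 0.425 to 0.95 m from the base axis. Payload 3.5 kg.
Tool frame: the origin (TCP) lies between the finger pads, 19 mm behind the fingertips; this is the grasp point; z points along the fingers, y is the direction in which the jaws open and shut (so a half turn about z gives the same grasp; the last joint's range is limited). The gripper opens to 85 mm and grips with 20 to 120 N. Pads are 22 mm wide; open, the fingers measure 114 mm over their backs; the gripper's body (76 mm by 85 mm) begins 54 mm behind the grasp point. The pads swing forward as they close: fully open they stand 13 mm farther back than shut.
Start: joints at [1.043, 0.286, 1.577, -0, 1.279, -0.15], TCP at [0.249, 0.627, 0.25] pointing down, gripper open.
Joint ranges: [-2.77, 2.77], [-0.9, 2.22], [0.21, 2.48], [-1.53, 4.67], [0.24, 2.81], [-2.84, 2.84]. Speed limits (rad/s): [2.79, 2.79, 3.14, 3.14, 3.14, 3.14].

INTERFACE

Orientations are given as a unit quaternion [x, y, z, w].
In Python, from plant import * gives the robot as it stands.
- The arm moves only by the shell command python3 -m crank 'ROWS' [FORCE]. ROWS is JSON, a list of rows, each a list of 7 numbers: the gripper's target within -1 to 1 (shut at 1, half-way at 0, fully open at -1), then the shift along the tool's x, y, z in cm, then the turn, a rotation vector about the tool's x, y, z in degrees. In form: [[fingers, tx, ty, tz, wx, wy, wz], ...]. A call has 1 to 5 rows; each row shifts and turns the commanded pose from where the row before left it, along the tool's axes as they then stand; what a row does not reach is not made up. A row lasts 1/10 s, in which the tool goes at most 50 mm and 8.59 degrees, less where a joint would pass 70% of its speed; a pose out of reach is approached as far as the arm can. A call is refused whole if a number of a shift passes 5 or a number of a turn 8.59, either way. A call with a gripper value outside its range is refused whole. The fingers move at their own pace and stop on an object; FORCE is the grip in N (left out, the last holds). Time passes only in rows, so rows that do not move let the fingers close. It gives the time, the measured TCP pose, the force and the opening at its end, in the units of the state.
- get_state(): the state, without advancing time (a new reading comes with each control period).
- read_camera(name): name is "side" or "top" or "wrist"; returns a dict with "color" (420x560x3 uint8, red, green, blue), "vfov" (degrees; the focal length in pixels is half the picture's height over the tangent of half this angle, whatever the lens; pixels are square), "cx", "cy" (the principal point, pixels), "cam_to_world" (4x4, takes a point from camera to world coordinates). Camera axes: x right, y up, looking along -z (the intrinsics and any distortion apply to the point x, -y, -z); pixel columns grow to the right and rows downward; lengths in m; the calibration is good to about 2 mm. A picture is of the moment at which its call begins. There is no depth.
- sign_off(): hands the job in, once; it reports no verdict.
Trained networks look in the newest picture that a camera, given by its name, has taken for a name from the list of things; names that differ only in an ending like _2 or _b are one class to them, and where a whole thing is asked for, a point or a joint stands for the part that bears it (a point fixed in the world has none). Each returns a list of dicts, best first, with "p" (0 to 1); they miss things now and then, are a little off and sometimes report something else, mostly with a low value. They report only what shows in the picture. A call takes as long as a camera call. They do not tell look-alikes from the thing itself.
- trace(thing, camera): "pixels" (420x560 bool, what is visible of it) and "location" ([column, row] in pixels, amid what is visible of it).
- place_of(thing, camera): "location" ([column, row] in pixels: a listed point, or the origin of a listed thing).
The state is a dict: "time": time; "qpos": joint angles; "dq": joint speeds; "joint_efforts": joint torques, N m; "eef_pos": TCP position; "tcp_rot": TCP orientation; "contact_force": force on the tool from outside, world axes, zero at the start; "wrist_torque": the same for the moment, N m; "opening": opening from 0.0 (shut) to 1.0 (fully open).
Only numpy, scipy, OpenCV 4.12 (cv2) and the standard library are available. Lean on these libraries where they do the work, as an engineer would, in place of code of your own. Each camera call takes 0.05 s, during which the arm holds its last target.

## Working session

There is one attempt and no reset: what is moved stays moved. The work goes in short steps, Python scripts to look and compute and a shell command to move; the robot and the scene stay as the last step left them, time stands still between calls to the robot, and variables do not carry over. Pictures are saved under pics/ and viewed, and the job is handed in when it is done.

```bash
ls; mkdir -p pics; cat > h.py <<'E'
from plant import *
import numpy as np, cv2
def snap(n,f):
    c=read_camera(n); cv2.imwrite('pics/'+f+'.png',c['color'][:,:,::-1]); return c
def ray(c,px):
    f=c['color'].shape[0]/2/np.tan(np.radians(c['vfov'])/2)
    T=np.array(c['cam_to_world']); d=np.array([(px[0]-c['cx'])/f,-(px[1]-c['cy'])/f,-1.])
    return T[:3,3],T[:3,:3]@d
def onz(c,px,z):
    o,d=ray(c,px); return o+d*(z-o[2])/d[2]
def proj(c,P):
    f=c['color'].shape[0]/2/np.tan(np.radians(c['vfov'])/2)
    T=np.array(c['cam_to_world']); q=T[:3,:3].T@(np.array(P)-T[:3,3])
    return np.array([c['cx']+f*q[0]/-q[2],c['cy']-f*q[1]/-q[2]])
E
python3 - <<'E'
from h import *
print(get_state())
for n in ['side','top','wrist']:
    c=snap(n,n+'0'); print(n,{k:v for k,v in c.items() if k!='color'})
    for t in ['pallet','stand','box','slot','hinge','tab','lid','pallet_near','pallet_far']:
        try:
            print(t,[(np.round(r['location'],1).tolist(),round(r['p'],2)) for r in place_of(t,n)])
        except Exception as e: print(t,e)
E
```

```text
pics
{'time': 0.0, 'qpos': array([ 1.04296716e+00,  2.87206331e-01,  1.57817330e+00,  3.67288008e-05,
        1.27860451e+00, -1.49994681e-01]), 'dq': array([ 0.00075144, -0.00112232, -0.00070863,  0.00037663,  0.00107592,
       -0.00110771]), 'joint_efforts': array([ 3.35868153e-04, -4.05970037e+01, -2.92630005e+01, -4.68820861e-05,
        5.77999192e-03, -1.24372107e-06]), 'eef_pos': array([0.24866337, 0.6268704 , 0.24862202]), 'tcp_rot': array([ 1.87800594e-01,  9.82206448e-01, -1.12188016e-03, -4.14117461e-04]), 'contact_force': array([ 0.36327982, -0.06045088, -0.31984263]), 'wrist_torque': array([-0.00463226,  0.01946666,  0.04914247]), 'opening': 1.0031083538617012}
side {'vfov': 48.18834861012466, 'cx': 276.713479488639, 'cy': 210.182585906293, 'cam_to_world': array([[ 0.73740799,  0.42073821, -0.52840214, -0.08493955],
       [-0.67542439,  0.46580294, -0.57169005, -0.64277733],
       [ 0.00559943,  0.7784645 ,  0.62766366,  0.84150653],
       [ 0.        ,  0.        ,  0.        ,  1.        ]])}
pallet [([234.1, 213.1], 0.62)]
stand [([236.0, 220.5], 0.77), ([350.1, 2
[... 1271 characters left out ...]
], 0.56)]
pallet_far []
wrist {'vfov': 70.79608113244515, 'cx': 277.5005741509335, 'cy': 208.85201095977615, 'cam_to_world': array([[ 3.68117768e-01, -8.96008790e-01, -2.48309397e-01,
         1.86265760e-01],
       [ 9.29779061e-01,  3.54878001e-01,  9.78391686e-02,
         6.51722795e-01],
       [ 4.54787201e-04, -2.66889214e-01,  9.63727109e-01,
         3.73138927e-01],
       [ 0.00000000e+00,  0.00000000e+00,  0.00000000e+00,
         1.00000000e+00]])}
pallet []
stand []
box [([100.2, 305.2], 0.6)]
slot []
hinge []
tab [([36.4, 278.6], 0.95)]
lid it knows: bottle, box, hinge, pallet, pallet_far, pallet_near, slot, stand, tab, torch, tweezers, wafer_case
pallet_near []
pallet_far []
```

View pics/side0.png

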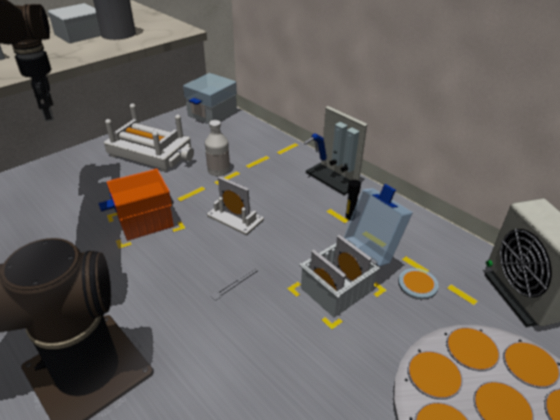

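View pics/top0.png

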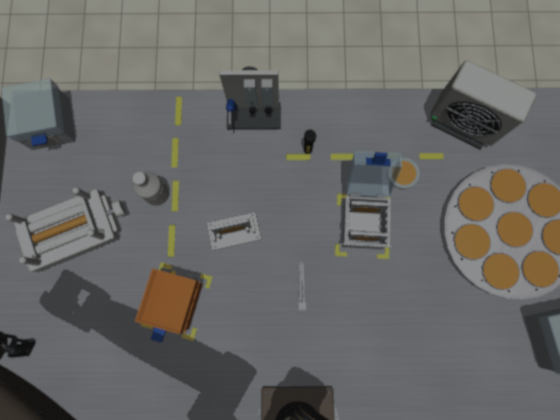

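```bash
python3 - <<'E'
from h import *
s=snap('side','side1'); t=snap('top','top1')
def tri(a,b):
    o1,d1=ray(s,a);o2,d2=ray(t,b)
    A=np.stack([d1,-d2],1);x=np.linalg.lstsq(A,o2-o1,rcond=None)[0]
    p,q=o1+d1*x[0],o2+d2*x[1]; return np.round((p+q)/2,4),round(np.linalg.norm(p-q)*1000,1)
for n,a,b,z in [('pallet',[234.1,213.1],[228.9,228.1],.012),('stand',[236,220.5],[234.8,233.9],0),('box',[336.8,289.3],[363.1,225.9],0),('slot',[335.6,286.6],[364.7,224.3],.005),('hinge',[362.6,254.4],[368,193.7],.08),('tab',[385.4,195.2],[379.5,156.3],.22),('near',[323.7,299.8],[361.2,237.5],.005)]:
    print(n,tri(a,b),onz(s,a,z).round(4),onz(t,b,z).round(4))
print(onz(s,[349.6,280.2],.005))
E
```

```text
pallet (array([0.5214, 0.1879, 0.0065]), np.float64(2.3)) [0.5164 0.1829 0.012 ] [0.5215 0.1866 0.012 ]
stand (array([ 0.5091,  0.1702, -0.0034]), np.float64(4.6)) [0.5087 0.1658 0.    ] [0.5067 0.1711 0.    ]
box (array([ 0.5264, -0.1927,  0.0023]), np.float64(1.1)) [ 0.5276 -0.1912  0.    ] [ 0.5273 -0.1935  0.    ]
slot (array([ 0.5261, -0.193 ,  0.0135]), np.float64(8.7)) [ 0.5282 -0.1864  0.005 ] [ 0.531  -0.1973  0.005 ]
hinge (array([ 0.6038, -0.1973,  0.0695]), np.float64(1.8)) [ 0.5936 -0.2029  0.08  ] [ 0.602  -0.1958  0.08  ]
tab (array([ 0.6586, -0.1981,  0.2177]), np.float64(8.2)) [ 0.6512 -0.1983  0.22  ] [ 0.6611 -0.2005  0.22  ]
near (array([ 0.4931, -0.187 , -0.013 ]), np.float64(6.8)) [ 0.4779 -0.195   0.005 ] [ 0.4933 -0.186   0.005 ]
[ 0.56831069 -0.19528163  0.005     ]
```

The orange box and the large stand (top view col 60, row 230) are look-alikes. The real stand is at top px (234,231) and the real box at (366,222). I'll move over the stand for a wrist view.

```bash
python3 -m crank '[[-0.3,-3.4,-2.6,-0.2,0,0,0],[-0.3,-3.4,-2.6,-0.2,0,0,0],[-0.3,-3.4,-2.6,-0.2,0,0,0],[-0.3,-3.4,-2.6,-0.2,0,0,0],[-0.3,-3.4,-2.6,-0.2,0,0,0]]'
python3 -m crank '[[-0.3,-3.4,-2.6,-0.2,0,0,0],[-0.3,-3.4,-2.6,-0.2,0,0,0],[-0.3,-3.4,-2.6,-0.2,0,0,0],[-0.3,-3.4,-2.6,-0.2,0,0,0],[-0.3,-3.4,-2.6,-0.2,0,0,0]]'
python3 -m crank '[[-0.3,-3.4,-2.6,-0.2,0,0,8],[-0.3,-3.4,-2.6,-0.2,0,0,8],[-0.3,0,0,0,0,0,8],[-0.3,0,0,0,0,0,8],[-0.3,0,0,0,0,0,8]]'
python3 -m crank '[[-0.3,0,0,0,0,0,8],[-0.3,0,0,0,0,0,8],[-0.3,0,0,0,0,0,0]]'
python3 - <<'E'
from h import *
c=snap('wrist','w1'); 
for t in ['pallet','stand','box','slot','tab','pallet_near']:
    print(t,[(np.round(r['location'],1).tolist(),round(r['p'],2)) for r in place_of(t,'wrist')])
E
```

```text
time: 1.95
eef_pos: [0.3596, 0.4424, 0.2603]
tcp_rot: [0.188, 0.982, 0.0, 0.0]
contact_force: [0.4, 0.8, -0.7]
opening: 0.646
time: 2.45
eef_pos: [0.4697, 0.2588, 0.2704]
tcp_rot: [0.188, 0.982, 0.0, 0.0]
contact_force: [1.0, 0.6, 0.4]
opening: 0.65
time: 2.95
eef_pos: [0.508, 0.1835, 0.2742]
tcp_rot: [0.515, 0.857, 0.0, 0.0]
contact_force: [0.4, 0.3, 0.4]
opening: 0.653
time: 3.25
eef_pos: [0.5078, 0.1841, 0.2742]
tcp_rot: [0.627, 0.779, 0.0, 0.0]
contact_force: [-0.4, -0.1, -0.5]
opening: 0.65
pallet []
stand [([399.2, 346.2], 0.59), ([283.5, 189.4], 0.28)]
box [([148.3, 29.8], 0.85)]
slot [([410.4, 25.7], 0.57)]
tab []
pallet_near []
```

View pics/w1.png

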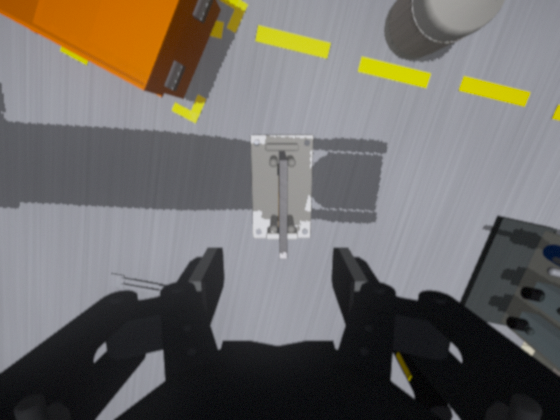

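Wrist view: stand base corners are at about (251,136),(312,136),(309,238),(254,238). The pallet top edge runs from (281,150) to (283,256), so it's nearly aligned with the jaws.

```bash
python3 - <<'E'
from h import *
c=snap('wrist','w2'); 
s=get_state(); print(s['eef_pos'],s['tcp_rot'])
q=[onz(c,p,.012) for p in [(251,136),(312,136),(309,238),(254,238)]]
for a in q: print(a)
print('ctr',np.mean(q,0)); 
d=(q[0]+q[1]-q[2]-q[3]);print('yaw stand',np.degrees(np.arctan2(-d[0],d[1])))
hsv=cv2.cvtColor(c['color'],cv2.COLOR_RGB2HSV)
im=cv2.resize(c['color'][120:270,230:340][:,:,::-1],None,fx=5,fy=4,interpolation=cv2.INTER_NEAREST);cv2.imwrite('pics/w2c.png',im)
for p in [(279.5,150),(279,256),(283.,150),(287,256)]: print(p,onz(c,p,.122))
tr=trace('pallet','wrist');print([(r['p'],r['location']) for r in tr])
t=read_camera('top')
for n in ['pallet','stand']:
  for r in trace(n,'top')[:2]:
    ys,xs=np.where(r['pixels']); print(n,r['p'],r['location'],cv2.minAreaRect(np.stack([xs,ys],1).astype(np.float32)))
E
```

```text
[0.50776361 0.18421912 0.27403889] [ 6.26625068e-01  7.79320873e-01  7.13059871e-06 -7.23663176e-06]
[0.46303725 0.23182758 0.012     ]
[0.5384373  0.24848187 0.012     ]
[0.56825341 0.11402777 0.012     ]
[0.49359878 0.09755228 0.012     ]
ctr [0.51583168 0.17297238 0.012     ]
yaw stand 12.662832311504403
(279.5, 150) [0.4995462 0.230295  0.122    ]
(279, 256) [0.52195724 0.12737665 0.122     ]
(283.0, 150) [0.50267516 0.23098604 0.122     ]
(287, 256) [0.52985136 0.12911851 0.122     ]
[(0.77, [283.3, 202.3])]
pallet 0.65 [241.8, 225.9] ((242.00003051757812, 224.5), (9.803059577941895, 14.862704277038574), 71.56504821777344)
stand 0.94 [248.4, 234.6] ((246.53932189941406, 228.3370361328125), (28.032485961914062, 23.235485076904297), 77.00537872314453)
```

View pics/w2c.png

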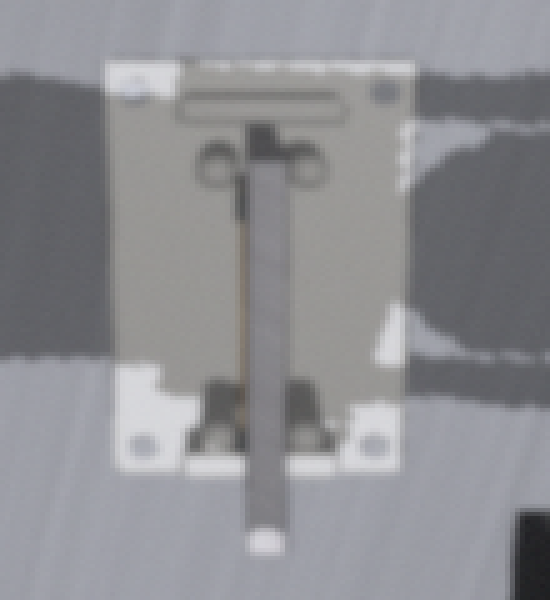

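```bash
python3 - <<'E'
from h import *
c=read_camera('wrist')
P=onz(c,(283.5,208.5),.122);print(P, onz(c,(283.5,159),.122),onz(c,(283.4,258),.122))
s=get_state(); e=s['eef_pos']; T=np.array(c['cam_to_world']);
from scipy.spatial.transform import Rotation as R
r=R.from_quat(s['tcp_rot']); print(r.inv().apply(P-e)*100, r.as_matrix())
print(r.inv().apply([.5158-e[0],.173-e[1],.012-e[2]])*100)
E
```

```text
[0.51539406 0.17689182 0.122     ] [0.50495741 0.22310598 0.122     ] [0.52674485 0.12617026 0.122     ]
[-0.87666008  0.58673134 15.20321539] [[-2.14110012e-01  9.76809553e-01  2.22212150e-05]
 [ 9.76809553e-01  2.14110012e-01  7.85437742e-06]
 [ 2.91444629e-06  2.33875959e-05 -1.00000000e+00]]
[-1.26554052  0.54279873 26.20321323]
```

```bash
python3 -m crank '[[-0.3,-0.6,0.3,2.5,0,0,0],[-0.3,-0.5,0.27,2.5,0,0,0],[-0.3,0,0,2.5,0,0,0],[-0.3,0,0,1.5,0,0,0],[-0.3,0,0,0,0,0,0]]'
python3 - <<'E'
from h import *
c=snap('wrist','w3'); print(get_state()['eef_pos'])
E
```

```text
time: 4.4
eef_pos: [0.5141, 0.1744, 0.1813]
tcp_rot: [0.627, 0.779, -0.002, -0.002]
contact_force: [-0.4, -0.5, -0.0]
opening: 0.651
[0.51519606 0.17466502 0.18325375]
```

View pics/w3.png

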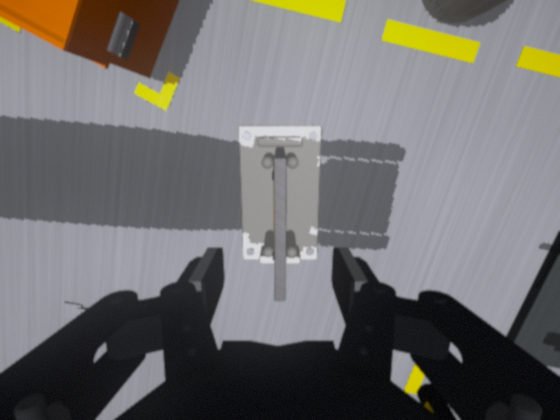

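```bash
python3 - <<'E'
from h import *
c=read_camera('wrist')
from scipy.spatial.transform import Rotation as R
s=get_state(); e=s['eef_pos'];r=R.from_quat(s['tcp_rot'])
g=cv2.cvtColor(c['color'],cv2.COLOR_RGB2HSV).astype(int)
for row in (170,200,215,280,292): print(row,c['color'][row,268:294].sum(1))
for p in [(280,156),(280,301)]: print(r.inv().apply(onz(c,p,.122)-e)*100)
E
```

```text
170 [455 434 382 334 360 392 406 406 408 409 406 407 409 416 409 376 380 432
 454 458 459 459 461 460 463 463]
200 [454 444 434 390 369 389 403 409 413 410 415 415 415 413 395 378 397 435
 448 457 451 454 456 455 459 457]
215 [452 452 439 401 367 380 395 401 398 399 405 400 404 405 397 381 397 429
 451 451 449 451 452 453 453 450]
280 [487 483 490 472 422 383 381 392 392 389 385 386 385 381 377 398 450 479
 490 484 480 489 490 493 484 488]
292 [490 498 489 459 414 378 380 380 382 377 374 381 383 381 379 400 451 479
 492 490 489 481 490 494 491 484]
[4.98227687 0.0504003  6.26273245]
[-5.16799515  0.0809739   6.26341997]
```

```bash
python3 -m crank '[[-0.3,-0.1,0.02,2,0,0,0],[-0.3,0,0,2,0,0,0],[-0.3,0,0,1.5,0,0,0],[-0.3,0,0,1,0,0,0],[-0.3,0,0,0,0,0,0]]'
python3 -m crank '[[1,0,0,0,0,0,0],[1,0,0,0,0,0,0],[1,0,0,0,0,0,0],[1,0,0,0,0,0,0],[1,0,0,0,0,0,0]]' 50
```

```text
time: 5.0
eef_pos: [0.5155, 0.1737, 0.1181]
tcp_rot: [0.627, 0.779, -0.001, -0.001]
contact_force: [-0.4, 0.2, 0.3]
opening: 0.652
time: 5.5
eef_pos: [0.5167, 0.1738, 0.1201]
tcp_rot: [0.627, 0.779, 0.001, 0.001]
contact_force: [-0.1, -0.1, 4.1]
opening: 0.081
```

```bash
python3 -m crank '[[1,0,0,0,0,0,0],[1,0,0,-0.5,0,0,0],[1,0,0,-1,0,0,0],[1,0,0,-1.5,0,0,0],[1,0,0,-1.5,0,0,0]]'
python3 -m crank '[[1,0,0,-1.5,0,0,0],[1,0,0,-1.5,0,0,0],[1,0,0,-1.5,0,0,0],[1,0,0,-2,0,0,0],[1,0,0,0,0,0,0]]'
python3 - <<'E'
from h import *
c=snap('wrist','w4');c=snap('side','s4'); print(get_state()['eef_pos'])
E
```

```text
time: 6.0
eef_pos: [0.5158, 0.1737, 0.1649]
tcp_rot: [0.627, 0.779, -0.0, -0.0]
contact_force: [-0.7, 0.5, -2.1]
opening: 0.075
time: 6.5
eef_pos: [0.518, 0.1741, 0.2333]
tcp_rot: [0.627, 0.779, 0.003, 0.003]
contact_force: [1.0, 0.5, -1.7]
opening: 0.08
[0.51626201 0.1737458  0.22959542]
```

View pics/w4.png

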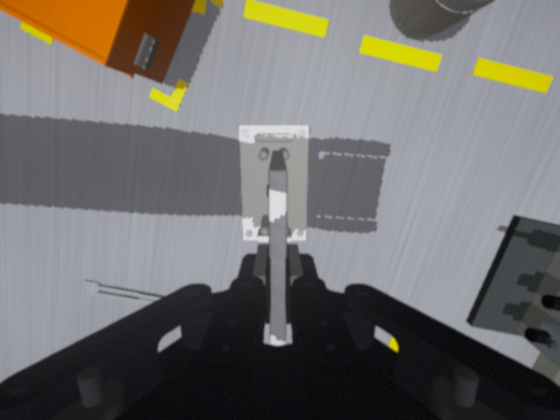

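View pics/s4.png

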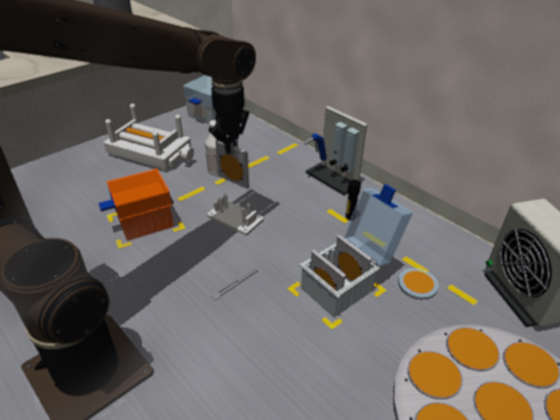

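The pallet is held (wrist image: top edge near col 278, between the pads). Next I'll move past the box so the wrist camera looks at it.

```bash
python3 -m crank '[[1,-1.5,-0.4,-1,0,0,0],[1,-3,-0.8,-1,0,0,0],[1,-3.5,-0.9,-1,0,0,0],[1,-4,-1,-1,0,0,0],[1,-4,-1,0,0,0,0]]'
python3 -m crank '[[1,-4,-1,0,0,0,0],[1,-4,-1,0,0,0,0],[1,-4,-1,0,0,0,0],[1,-4,-1,0,0,0,0],[1,-4,-1,0,0,0,0]]'
python3 -m crank '[[1,-4,-1,0,0,0,0],[1,-3,-1,0,0,0,0],[1,-2,-0.4,0,0,0,6],[1,0,0,0,0,0,6],[1,0,0,0,0,0,0]]'
python3 -m crank '[[1,0,0,0,0,0,0]]'
python3 - <<'E'
from h import *
c=snap('wrist','w5');print(get_state())
for t in ['pallet','box','slot','hinge','tab','pallet_near','pallet_far']:
    print(t,[(np.round(r['location'],1).tolist(),round(r['p'],2)) for r in place_of(t,'wrist')])
E
```

```text
time: 7.1
eef_pos: [0.5103, 0.0066, 0.2703]
tcp_rot: [0.627, 0.779, 0.0, 0.001]
contact_force: [1.3, 0.5, -3.3]
opening: 0.079
time: 7.6
eef_pos: [0.503, -0.1996, 0.2683]
tcp_rot: [0.627, 0.779, -0.0, -0.001]
contact_force: [-0.2, -0.1, -2.5]
opening: 0.081
time: 8.1
eef_pos: [0.4989, -0.2915, 0.2679]
tcp_rot: [0.706, 0.709, -0.0, -0.001]
contact_force: [0.3, 0.8, -3.2]
opening: 0.083
time: 8.2
eef_pos: [0.4994, -0.2905, 0.2683]
tcp_rot: [0.704, 0.71, -0.0, -0.001]
contact_force: [1.0, 0.7, -2.7]
opening: 0.082
{'time': 8.25, 'qpos': array([-7.01777707e-01,  5.97636837e-02,  1.80097251e+00, -1.11841941e-04,
        1.28212670e+00, -7.09931043e-01]), 'dq': array([ 1.11134983e-02, -3.89124195e-03, -2.23191879e-03,  2.74823774e-05,
       -5.51608405e-03,  9.81976187e-03]), 'joint_efforts': array([-3.03811384e-01, -3.30666125e+01, -3.07851076e+01, -1.33105836e-02,
        1.50648382e-03, -4.03670798e-03]), 'eef_pos': array([ 0.4995752 , -0.29021852,  0.26849445]), 'tcp_rot': array([ 7.04206804e-01,  7.09994627e-01, -1.03894249e-04, -6.28854165e-04]), 'contact_force': array([-0.12498628,  0.38988595, -2.5134892 ]), 'wrist_torque': array([0.00511096, 0.00272475, 0.00026467]), 'opening': 0.07753049342541685}
pallet [([280.4, 210.5], 0.73)]
box [([301.5, 101.6], 0.77), ([378.4, 99.7], 0.17)]
slot [([299.4, 99.8], 0.82)]
hinge [([377.5, 98.1], 0.75), ([279.8, 211.3], 0.71)]
tab []
pallet_near [([268.6, 98.3], 0.89)]
pallet_far [([335.5, 105.5], 0.67)]
```

View pics/w5.png

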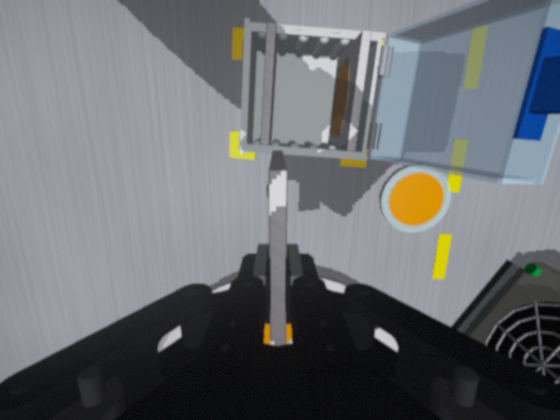

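```bash
python3 - <<'E'
import cv2
a=cv2.imread('pics/w5.png')[5:170,225:400]
cv2.imwrite('pics/w5c.png',cv2.resize(a,None,fx=4,fy=3.5,interpolation=cv2.INTER_CUBIC))
E
```

```text
(no output)
```

View pics/w5c.png

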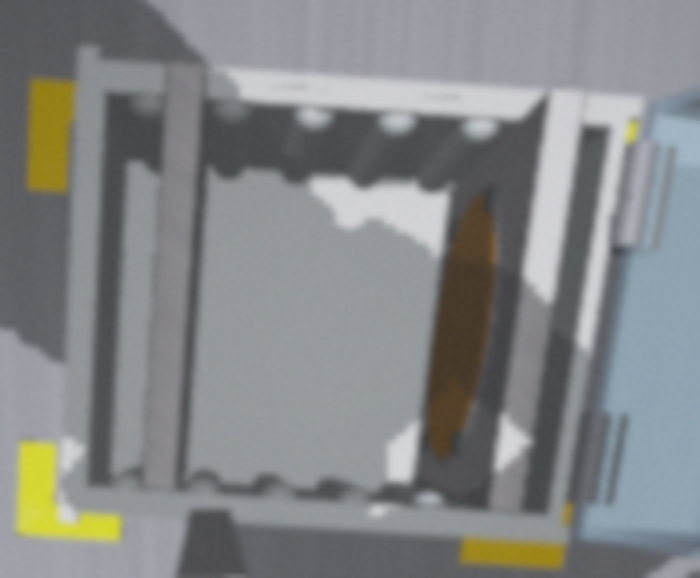

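```bash
python3 - <<'E'
from h import *
c=read_camera('wrist')
def P(x,y,z): return onz(c,(225+x/4-0.4,5+y/3.5-0.4),z)
def yaw(d): return np.degrees(np.arctan2(-d[0],d[1]))
n0,n1=P(186,66,.115),P(163,488,.115); f0,f1=P(566,92,.115),P(511,510,.115)
for a,b in [(n0,n1),(f0,f1)]: print('pal',a,b,(a+b)/2,'len',np.linalg.norm(a-b),'yaw',yaw(a-b))
m=((n0+n1)/2+(f0+f1)/2)/2; d=(f0+f1-n0-n1)/2; print('mid',m,'sep',np.linalg.norm(d),'yaw',np.degrees(np.arctan2(d[1],d[0])))
for z in [.08]:
  q=[P(75,62,z),P(642,97,z),P(565,540,z),P(62,513,z)]
  for a in q: print(a)
  print('ctr',np.mean(q,0),[np.linalg.norm(q[i]-q[i-1]) for i in range(4)],yaw(q[0]-q[3]),yaw(q[1]-q[2]))
# pallet in hand
e=get_state()['eef_pos']; print('eef',e)
for r in (152,345): print(onz(c,(277.8,r),e[2]+.003))
for t,p,z in [('slot',(299.4,99.8),.005),('box',(301.5,101.6),0),('near',(268.6,98.3),.005),('far',(335.5,105.5),.005),('hinge',(377.5,98.1),.08)]: print(t,onz(c,p,z))
E
```

```text
pal [ 0.49384437 -0.14037893  0.115     ] [ 0.48877603 -0.2382405   0.115     ] [ 0.4913102  -0.18930972  0.115     ] len 0.0979927339674494 yaw -2.964751345326722
pal [ 0.57312483 -0.14522197  0.115     ] [ 0.5690399  -0.24328355  0.115     ] [ 0.57108237 -0.19425276  0.115     ] len 0.098146627499014 yaw -2.3853824277678877
mid [ 0.53119628 -0.19178124  0.115     ] sep 0.07992516663801287 yaw -3.5457694586654642
[ 0.46721216 -0.12918342  0.08      ]
[ 0.60038377 -0.13642364  0.08      ]
[ 0.59260494 -0.25452937  0.08      ]
[ 0.46112228 -0.24760833  0.08      ]
ctr [ 0.53033079 -0.19193619  0.08      ] [np.float64(0.11858139691319768), np.float64(0.13336828585812618), np.float64(0.11836162317436401), np.float64(0.13166469286804944)] -2.9437830242512004 -3.76824507215446
eef [ 0.50012836 -0.29020601  0.26912094]
[ 0.4999217  -0.23281645  0.27212094]
[ 0.50067141 -0.32467263  0.27212094]
slot [ 0.52662142 -0.19049143  0.005     ]
box [ 0.52965621 -0.19216818  0.        ]
near [ 0.48862795 -0.18905304  0.005     ]
far [ 0.5715583  -0.19678768  0.005     ]
hinge [ 0.59893858 -0.19462789  0.08      ]
```

```bash
python3 - <<'E'
import cv2
a=cv2.imread('pics/w5.png')[140:360,230:330]
cv2.imwrite('pics/w5d.png',cv2.resize(a,None,fx=6,fy=2.7,interpolation=cv2.INTER_CUBIC))
E
```

```text
(no output)
```

View pics/w5d.png

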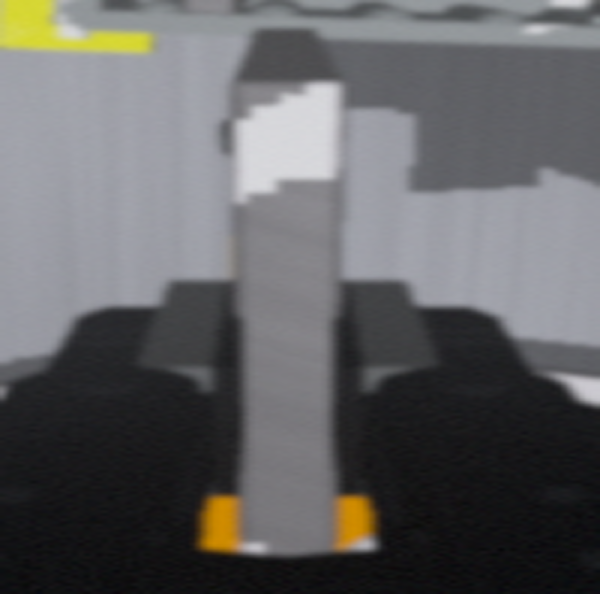

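```bash
python3 - <<'E'
from h import *
c=read_camera('wrist'); e=get_state()['eef_pos']; print(e)
for dz in (0,.003,.006): print(dz,onz(c,(277.8,170.4),e[2]+dz)[1]-e[1],onz(c,(278,151),e[2]+dz-.11)[1]-e[1])
from scipy.optimize import fsolve
E
```

```text
[ 0.50012855 -0.29024321  0.26910858]
0 0.04956454420148798 0.04911355848456225
0.003 0.04998822265548722 0.04934310261112956
0.006 0.05041190110948646 0.049572646737696846
```

```bash
python3 -m crank '[[1,2,0.6,0,0,0,0],[1,3,1,0.5,0,0,0],[1,3,1,1,0,0,0],[1,1.81,0.54,1,0,0,3.6],[1,0,0,0,0,0,0]]'
python3 -m crank '[[1,0,0,0,0,0,0]]'
python3 - <<'E'
from h import *
c=snap('wrist','w6');s=get_state();print(s['eef_pos'],s['tcp_rot'])
a=c['color'][60:260,190:390,::-1]
cv2.imwrite('pics/w6c.png',cv2.resize(a,None,fx=3.5,fy=3,interpolation=cv2.INTER_CUBIC))
E
```

```text
time: 9.2
eef_pos: [0.5305, -0.1894, 0.2422]
tcp_rot: [0.726, 0.688, -0.0, -0.002]
contact_force: [-0.6, -0.6, -3.0]
opening: 0.085
time: 9.3
eef_pos: [0.5309, -0.192, 0.244]
tcp_rot: [0.726, 0.688, -0.0, 0.0]
contact_force: [0.1, 0.1, -2.8]
opening: 0.082
[ 0.53098847 -0.19269377  0.24451065] [ 7.26528069e-01  6.87136575e-01 -1.49111747e-04  5.20027187e-04]
```

View pics/w6.png

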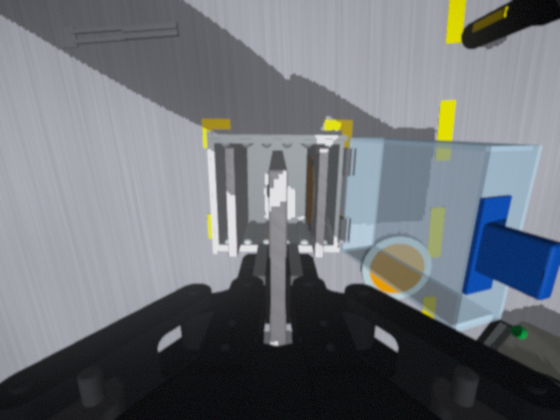

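View pics/w6c.png

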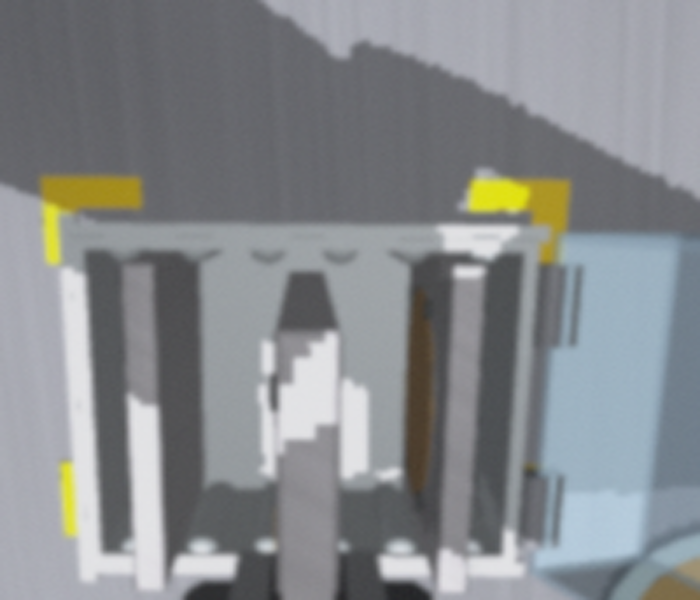

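```bash
python3 - <<'E'
from h import *
from scipy.spatial.transform import Rotation as R
c=read_camera('wrist'); s=get_state(); e=s['eef_pos']; r=R.from_quat(s['tcp_rot'])
def P(x,y,z): return np.round(r.inv().apply(onz(c,(190+x/3.5-.4,60+y/3-.4),z)-e)*1000,1)
print(e)
for n,x,y,z in [('tooth',268,252,.078),('tooth',340,252,.078),('teethA',195,252,.078),('teethD',408,252,.078),('nearTop',139,265,.115),('nearBot',150,589,.115),('farTop',468,267,.115),('farBot',453,590,.115),('wallL',62,225,.08),('wallR',550,230,.08),('wallBL',83,580,.08),('wallBR',523,575,.08),('tA',198,547,.075),('tB',265,547,.075),('tC',402,547,.075)]: print(n,P(x,y,z))
E
```

```text
[ 0.53101553 -0.19305095  0.24480146]
tooth [ 52.1 -10.8 166.7]
tooth [ 52.1   8.9 166.8]
teethA [ 52.1 -30.8 166.7]
teethD [ 52.2  27.5 166.8]
nearTop [ 50.4 -40.4 129.7]
nearBot [-47.9 -41.6 129.8]
farTop [ 50.   38.5 129.8]
farBot [-48.1  38.7 129.9]
wallL [ 60.4 -66.2 164.7]
wallR [ 59.1  65.5 164.8]
wallBL [-60.5 -67.4 164.8]
wallBR [-58.4  64.9 164.9]
tA [-50.  -33.  169.8]
tB [-50.  -12.7 169.8]
tC [-49.9  28.8 169.9]
```

```bash
python3 -m crank '[[1,0.08,-0.1,0.5,0,0,0.3],[1,0,0,1,0,0,0],[1,0,0,1,0,0,0],[1,0,0,1,0,0,0],[1,0,0,0.5,0,0,0]]'
python3 -m crank '[[1,0,0,0.5,0,0,0],[1,0,0,0.3,0,0,0],[1,0,0,0,0,0,0],[1,0,0,0,0,0,0]]'
python3 - <<'E'
from h import *
c=snap('wrist','w7');s=get_state();print(s['eef_pos'],s['tcp_rot'])
a=c['color'][60:260,190:390,::-1]
cv2.imwrite('pics/w7c.png',cv2.resize(a,None,fx=3.5,fy=3,interpolation=cv2.INTER_CUBIC))
E
```

```text
time: 9.9
eef_pos: [0.529, -0.191, 0.2018]
tcp_rot: [0.729, 0.685, -0.0, -0.002]
contact_force: [0.6, 0.3, -2.6]
opening: 0.08
time: 10.3
eef_pos: [0.5301, -0.1914, 0.1964]
tcp_rot: [0.729, 0.685, 0.0, 0.0]
contact_force: [0.5, -0.0, -2.7]
opening: 0.077
[ 0.53015903 -0.19143088  0.19653891] [7.28617787e-01 6.84920356e-01 1.24539628e-04 4.59687960e-04]
```

View pics/w7c.png

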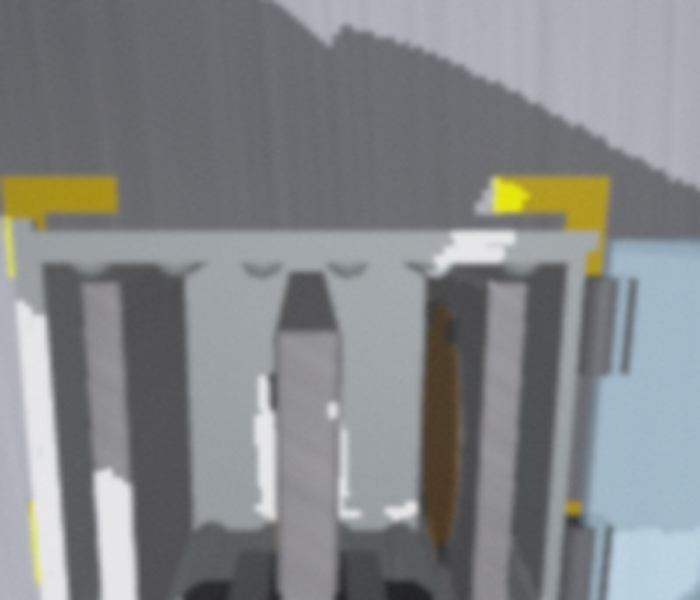

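```bash
python3 -m crank '[[1,0,0,0.4,0,0,0],[1,0,0,0.4,0,0,0],[1,0,0,0.4,0,0,0],[1,0,0,0.4,0,0,0],[1,0,0,0.4,0,0,0]]'
python3 -m crank '[[1,0,0,0.5,0,0,0],[1,0,0,0.5,0,0,0],[1,0,0,0,0,0,0]]'
```

```text
time: 10.85
eef_pos: [0.5298, -0.1913, 0.1755]
tcp_rot: [0.729, 0.685, -0.0, -0.0]
contact_force: [-0.2, -0.1, -2.8]
opening: 0.079
time: 11.15
eef_pos: [0.5293, -0.191, 0.1648]
tcp_rot: [0.729, 0.685, -0.0, -0.001]
contact_force: [-0.0, -0.4, -3.3]
opening: 0.078
```

```bash
python3 -m crank '[[1,0,0,0.6,0,0,0],[1,0,0,0.6,0,0,0],[1,0,0,0.6,0,0,0],[1,0,0,0.6,0,0,0],[1,0,0,0.6,0,0,0]]'
python3 -m crank '[[1,0,0,0.5,0,0,0],[1,0,0,0.4,0,0,0],[1,0,0,0.3,0,0,0],[1,0,0,0.2,0,0,0],[1,0,0,0,0,0,0]]'
```

```text
time: 11.65
eef_pos: [0.5298, -0.1913, 0.1354]
tcp_rot: [0.729, 0.685, -0.0, -0.0]
contact_force: [0.0, -0.4, -2.4]
opening: 0.08
time: 12.15
eef_pos: [0.5298, -0.1913, 0.1218]
tcp_rot: [0.729, 0.685, -0.0, -0.0]
contact_force: [0.1, -1.1, -2.4]
opening: 0.083
```

Continue in small steps until the floor takes the weight.

```bash
python3 -m crank '[[1,0,0,0.3,0,0,0],[1,0,0,0.3,0,0,0],[1,0,0,0.1,0,0,0],[1,0,0,0,0,0,0]]'
python3 -m crank '[[1,0,0,0.1,0,0,0],[1,0,0,0.1,0,0,0],[1,0,0,0,0,0,0]]'
```

```text
time: 12.55
eef_pos: [0.5297, -0.1912, 0.1147]
tcp_rot: [0.729, 0.685, -0.0, -0.0]
contact_force: [-0.0, 0.3, -3.4]
opening: 0.079
time: 12.85
eef_pos: [0.53, -0.1914, 0.1132]
tcp_rot: [0.729, 0.685, 0.0, 0.0]
contact_force: [-0.6, 0.0, -2.8]
opening: 0.078
```

```bash
python3 -m crank '[[1,0,0,0.1,0,0,0],[1,0,0,0.1,0,0,0],[1,0,0,0,0,0,0]]'
python3 -m crank '[[1,0,0,0.1,0,0,0],[1,0,0,0,0,0,0]]'
```

```text
time: 13.15
eef_pos: [0.5306, -0.1915, 0.1131]
tcp_rot: [0.729, 0.685, 0.0, 0.0]
contact_force: [-1.9, 1.4, 7.7]
opening: 0.079
time: 13.35
eef_pos: [0.5309, -0.1915, 0.1131]
tcp_rot: [0.729, 0.685, 0.0, 0.0]
contact_force: [-3.4, 2.4, 10.7]
opening: 0.076
```

```bash
python3 -m crank '[[1,0,0,-0.3,0,0,0],[0.4,0,0,0,0,0,0],[0.4,0,0,0,0,0,0],[0.4,0,0,0,0,0,0]]'
python3 -m crank '[[0.4,0,0,-1,0,0,0],[0.4,0,0,-2,0,0,0],[0.4,0,0,-3,0,0,0],[0.4,0,0,-4,0,0,0],[0.4,0,0,-4,0,0,0]]'
python3 -m crank '[[0.4,-3,0,-1,0,0,0],[0.4,-4,0,0,0,0,0],[0.4,-2,0,0,0,0,0],[0.4,0,0,0,0,0,0],[0.4,0,0,0,0,0,0]]'
python3 - <<'E'
from h import *
c=snap('wrist','w8');print(get_state()['eef_pos'],get_state()['tcp_rot'])
for t in ['hinge','tab','pallet']:
    print(t,[(np.round(r['location'],1).tolist(),round(r['p'],2)) for r in place_of(t,'wrist')])
c=snap('side','s8')
for t in ['hinge','tab']:
    print(t,[(np.round(r['location'],1).tolist(),round(r['p'],2)) for r in place_of(t,'side')])
cv2.imwrite('pics/s8c.png',cv2.resize(c['color'][170:320,270:430,::-1],None,fx=4,fy=4,interpolation=cv2.INTER_CUBIC))
E
```

```text
time: 13.75
eef_pos: [0.5299, -0.1914, 0.1129]
tcp_rot: [0.729, 0.685, 0.0, 0.0]
contact_force: [0.3, -0.0, 0.3]
opening: 0.303
time: 14.25
eef_pos: [0.5296, -0.1912, 0.2547]
tcp_rot: [0.729, 0.685, -0.0, -0.0]
contact_force: [0.7, -1.3, -0.4]
opening: 0.301
time: 14.75
eef_pos: [0.524, -0.2808, 0.2624]
tcp_rot: [0.729, 0.685, 0.0, -0.001]
contact_force: [-0.5, 0.6, -0.2]
opening: 0.3
[ 0.52411162 -0.28023347  0.26240756] [ 7.28640488e-01  6.84895730e-01  1.68703167e-04 -9.21699557e-04]
hinge [([346.6, 102.6], 0.83)]
tab [([529.9, 81.4], 0.76), ([244.2, 109.0], 0.72)]
pallet [([279.0, 107.5], 0.8)]
hinge [([163.9, 193.3], 0.87), ([363.2, 253.6], 0.67)]
tab [([105.0, 205.0], 0.63)]
```

View pics/w8.png

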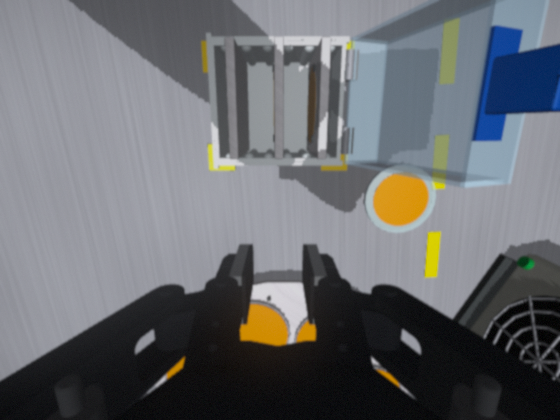

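View pics/s8c.png

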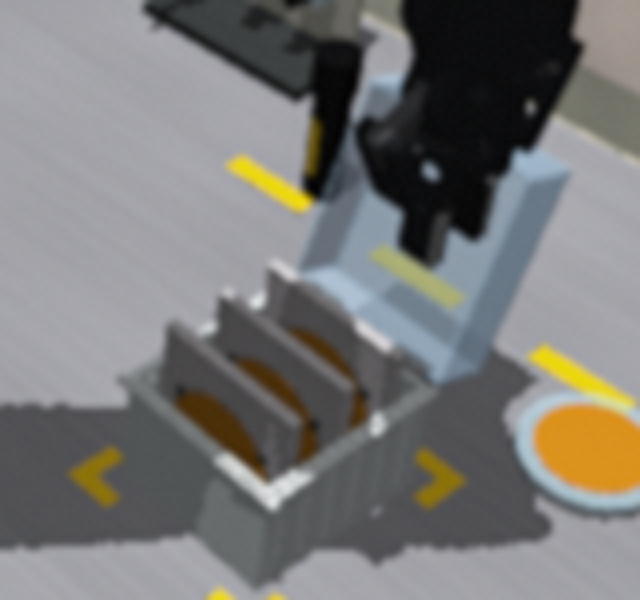

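The pallet is seated level with its neighbours and evenly spaced (side crop: three parallel tops). Next is the tab. The geometry predicts it at (0.659,-0.199,0.224).

```bash
python3 -m crank '[[-0.3,0.5,0.8,-2,0,0,0],[-0.3,1.5,2.4,-2,0,0,0],[-0.3,3,4,-1,0,0,0],[-0.3,3,4,-0.5,0,0,0],[-0.3,0.93,1.73,0,0,0,-8]]'
python3 -m crank '[[-0.3,0,0,0,0,0,-8],[-0.3,0,0,0,0,0,-8],[-0.3,0,0,0,0,0,-8],[-0.3,0,0,0,0,0,-8],[-0.3,0,0,0,0,0,-8]]'
python3 -m crank '[[-0.3,0,0,0,0,0,-8],[-0.3,0,0,0,0,0,-8],[-0.3,0,0,0,0,0,-8],[-0.3,0,0,0,0,0,-8],[-0.3,0,0,0,0,0,-8]]'
python3 -m crank '[[-0.3,0,0,0,0,0,-2],[-0.3,0,0,0,0,0,0]]'
python3 - <<'E'
from h import *
c=snap('wrist','w9');s=get_state();print(s['eef_pos'],s['tcp_rot'],s['qpos'])
for t in ['hinge','tab','box']:
    print(t,[(np.round(r['location'],1).tolist(),round(r['p'],2)) for r in place_of(t,'wrist')])
print(proj(c,[.6587,-.199,.2238]),proj(c,[.6587+.0055,-.1994,.2238+.015]))
E
```

```text
time: 15.6
eef_pos: [0.6608, -0.1975, 0.3192]
tcp_rot: [0.677, 0.736, 0.001, 0.001]
contact_force: [-0.8, 0.7, 0.1]
opening: 0.651
time: 16.1
eef_pos: [0.658, -0.2001, 0.3177]
tcp_rot: [0.384, 0.923, 0.0, -0.0]
contact_force: [0.1, 0.4, -0.1]
opening: 0.652
time: 16.6
eef_pos: [0.6579, -0.2002, 0.3177]
tcp_rot: [0.045, 0.999, 0.0, -0.0]
contact_force: [0.0, 0.5, 0.2]
opening: 0.653
time: 16.8
eef_pos: [0.6579, -0.2002, 0.3177]
tcp_rot: [0.031, 1.0, 0.0, -0.0]
contact_force: [-0.0, 0.0, 0.3]
opening: 0.655
[ 0.6578975  -0.20029727  0.31770346] [ 3.11600723e-02  9.99514401e-01  6.67503972e-05 -8.58223491e-05] [-4.42802951e-01  2.73914342e-01  1.46923885e+00  5.44773324e-05
  1.39865018e+00 -1.95127838e+00]
hinge [([278.3, 135.6], 0.82)]
tab [([277.4, 218.8], 0.56)]
box [([276.8, 78.8], 0.76)]
[279.71646268 218.90511858] [279.76965749 232.35862604]
```

View pics/w9.png

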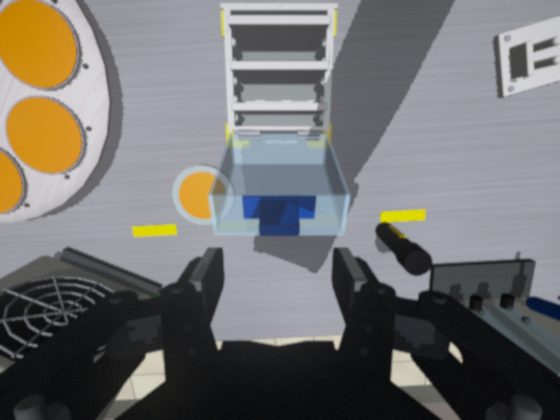

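```bash
python3 -m crank '[[-0.3,-0.3,0.13,2,0,0,0],[-0.3,0,0,2.5,0,0,0],[-0.3,0,0,2,0,0,0],[-0.3,0,0,1,0,0,0],[-0.3,0,0,0,0,0,0]]'
python3 - <<'E'
from h import *
c=snap('wrist','w10');s=get_state();print(s['eef_pos'],s['contact_force'])
c=snap('side','s10')
cv2.imwrite('pics/s10c.png',cv2.resize(c['color'][120:320,270:430,::-1],None,fx=4,fy=3,interpolation=cv2.INTER_CUBIC))
E
```

```text
time: 17.5
eef_pos: [0.6601, -0.1992, 0.2406]
tcp_rot: [0.031, 1.0, 0.001, -0.002]
contact_force: [0.1, -0.2, -0.9]
opening: 0.647
[ 0.66083985 -0.19951127  0.24244908] [0.15516732 0.71543452 0.3306015 ]
```

View pics/w10.png

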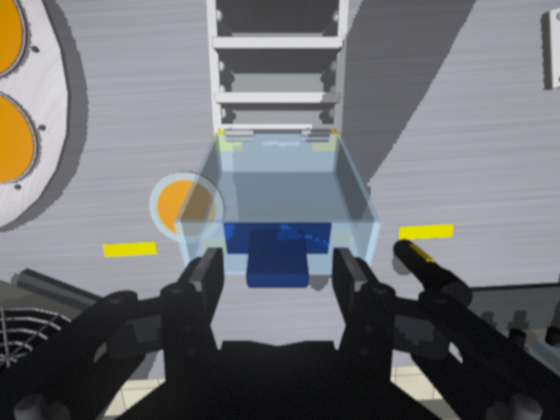

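View pics/s10c.png

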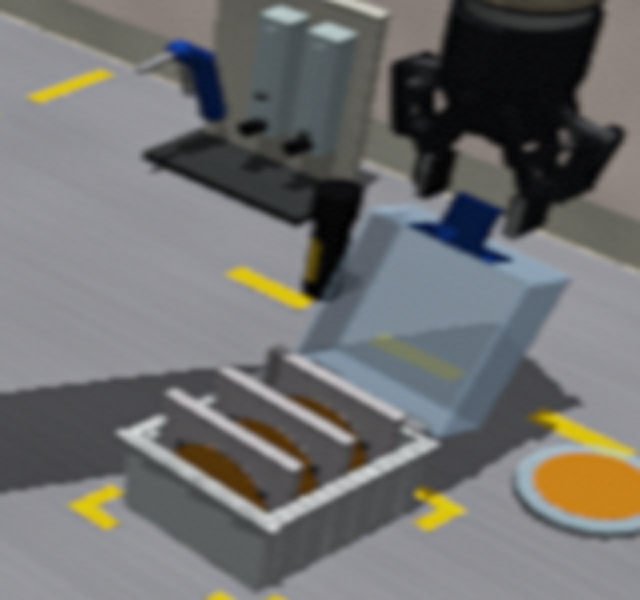

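```bash
python3 - <<'E'
from h import *
c=read_camera('wrist')
for z in (3,13):
  for l in (172,):
    a=1.92; f=l*np.cos(a)-z*np.sin(a); u=l*np.sin(a)+z*np.cos(a)
    for w in (-15,15): print(z,w,proj(c,[.5979-f/1000*.998+w/1000*.06,-.1954+f/1000*.06+w/1000*.998,.08+u/1000]))
E
python3 -m crank '[[-0.3,0,0,0.7,0,0,0],[-0.3,0,0,0.5,0,0,0],[0.2,0,0,0,0,0,0],[0.2,0,0,0,0,0,0]]' 40
```

```text
3 -15 [247.74955016 271.28459643]
3 15 [311.44210075 271.22177432]
13 -15 [248.96625156 285.35783642]
13 15 [310.10410239 285.29888083]
time: 18.05
eef_pos: [0.6608, -0.1995, 0.2305]
tcp_rot: [0.031, 1.0, 0.0, -0.0]
contact_force: [-0.6, 0.6, 0.3]
opening: 0.4
```

```bash
python3 -m crank '[[1,0,-0.05,0,0,0,0],[1,0,0,0,0,0,0],[1,0,0,0,0,0,0],[1,0,0,0,0,0,0]]' 40
python3 - <<'E'
import numpy as np
L,Z=163,8
prev=None
for a in np.radians([110,105,100,95,90,85,80,75,70,65,60,55,50,45,40,35,30]):
    f=L*np.cos(a)-Z*np.sin(a);u=L*np.sin(a)+Z*np.cos(a)
    if prev: print(round(np.degrees(a)),'tx %.2f tz %.2f'%((f-prev[0])/10,-(u-prev[1])/10),'z %.4f x %.4f y %.4f'%(.08+u/1000,.5979-f/1000*.998,-.1954+f/1000*.06))
    prev=(f,u)
E
```

```text
time: 18.45
eef_pos: [0.6609, -0.1995, 0.2309]
tcp_rot: [0.031, 1.0, 0.0, -0.0]
contact_force: [-0.5, 3.2, 0.4]
opening: 0.345
105 tx 1.34 tz -0.49 z 0.2354 x 0.6477 y -0.1984
100 tx 1.37 tz -0.38 z 0.2391 x 0.6340 y -0.1976
95 tx 1.40 tz -0.25 z 0.2417 x 0.6200 y -0.1967
90 tx 1.42 tz -0.13 z 0.2430 x 0.6059 y -0.1959
85 tx 1.42 tz -0.01 z 0.2431 x 0.5917 y -0.1950
80 tx 1.42 tz 0.12 z 0.2419 x 0.5775 y -0.1942
75 tx 1.40 tz 0.24 z 0.2395 x 0.5635 y -0.1933
70 tx 1.38 tz 0.36 z 0.2359 x 0.5498 y -0.1925
65 tx 1.34 tz 0.48 z 0.2311 x 0.5364 y -0.1917
60 tx 1.29 tz 0.59 z 0.2252 x 0.5235 y -0.1909
55 tx 1.24 tz 0.71 z 0.2181 x 0.5111 y -0.1902
50 tx 1.17 tz 0.81 z 0.2100 x 0.4995 y -0.1895
45 tx 1.10 tz 0.91 z 0.2009 x 0.4885 y -0.1888
40 tx 1.01 tz 1.00 z 0.1909 x 0.4784 y -0.1882
35 tx 0.92 tz 1.09 z 0.1800 x 0.4692 y -0.1877
30 tx 0.82 tz 1.16 z 0.1684 x 0.4610 y -0.1872
```

```bash
python3 -m crank '[[1,0.67,0,-0.26,0,0,0],[1,0.67,0,-0.23,0,0,0],[1,0.68,0,-0.2,0,0,0],[1,0.69,0,-0.18,0,0,0],[1,0,0,0,0,0,0]]' 40
```

```text
time: 18.95
eef_pos: [0.6332, -0.1978, 0.2397]
tcp_rot: [0.031, 1.0, 0.001, 0.0]
contact_force: [2.1, 5.3, -1.4]
opening: 0.346
```

```bash
python3 - <<'E'
from h import *
s=get_state();print(s['eef_pos'],s['contact_force'])
c=snap('side','s11')
cv2.imwrite('pics/s11c.png',cv2.resize(c['color'][120:320,270:430,::-1],None,fx=4,fy=3,interpolation=cv2.INTER_CUBIC))
E
```

```text
[ 0.63316609 -0.19782646  0.23974091] [ 2.12595528  5.30356275 -1.43305311]
```

View pics/s11c.png

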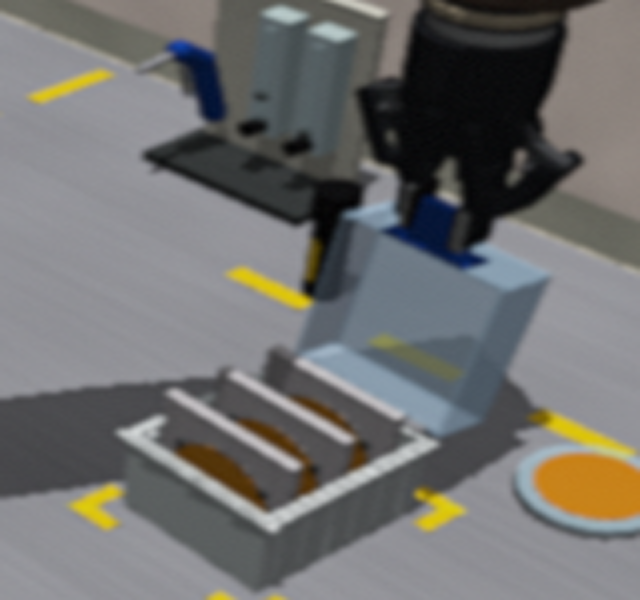

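Lid follows with low forces. Continuing along the arc.

```bash
python3 -m crank '[[1,0.7,0,-0.14,0,0,0],[1,0.7,0,-0.11,0,0,0],[1,0.71,0,-0.08,0,0,0],[1,0.71,0,-0.05,0,0,0],[1,0.71,0,-0.02,0,0,0]]'
python3 -m crank '[[1,0.71,0,0.01,0,0,0],[1,0.71,0,0.04,0,0,0],[1,0.71,0,0.08,0,0,0],[1,0.7,0,0.11,0,0,0],[1,0.7,0,0.13,0,0,0]]'
python3 -m crank '[[1,0.69,0,0.16,0,0,0],[1,0.69,0,0.2,0,0,0],[1,0.67,0,0.22,0,0,0],[1,0.67,0,0.26,0,0,0],[1,0,0,0,0,0,0]]'
```

```text
time: 19.5
eef_pos: [0.5986, -0.1956, 0.2438]
tcp_rot: [0.031, 1.0, 0.001, 0.001]
contact_force: [2.7, 4.4, -1.7]
opening: 0.337
time: 20.0
eef_pos: [0.5635, -0.1935, 0.2406]
tcp_rot: [0.031, 1.0, 0.001, 0.001]
contact_force: [2.2, 5.6, 0.1]
opening: 0.34
time: 20.5
eef_pos: [0.5358, -0.1917, 0.2325]
tcp_rot: [0.031, 1.0, 0.001, 0.0]
contact_force: [2.2, 6.2, 1.1]
opening: 0.343
```

```bash
python3 -m crank '[[1,0.65,0,0.28,0,0,0],[1,0.64,0,0.31,0,0,0],[1,0.62,0,0.34,0,0,0],[1,0.62,0,0.37,0,0,0],[1,0.6,0,0.39,0,0,0]]'
python3 -m crank '[[1,0.57,0,0.42,0,0,0],[1,0.56,0,0.44,0,0,0],[1,0.54,0,0.47,0,0,0],[1,0.51,0,0.49,0,0,0],[1,0.5,0,0.51,0,0,0]]'
python3 -m crank '[[1,0.47,0,0.53,0,0,0],[1,0.45,0,0.56,0,0,0],[1,0,0,0,0,0,0],[1,0,0,0,0,0,0]]'
python3 - <<'E'
from h import *
s=get_state();print(s['eef_pos'],s['contact_force'])
c=snap('side','s12')
cv2.imwrite('pics/s12c.png',cv2.resize(c['color'][170:320,270:430,::-1],None,fx=4,fy=4,interpolation=cv2.INTER_CUBIC))
c=snap('wrist','w12')
E
```

```text
time: 21.0
eef_pos: [0.5048, -0.1898, 0.2162]
tcp_rot: [0.031, 1.0, 0.001, 0.0]
contact_force: [0.4, 6.8, 5.0]
opening: 0.342
time: 21.5
eef_pos: [0.4772, -0.1881, 0.1925]
tcp_rot: [0.031, 1.0, 0.001, -0.001]
contact_force: [-1.6, 6.2, 4.7]
opening: 0.34
time: 21.9
eef_pos: [0.4673, -0.1875, 0.1808]
tcp_rot: [0.031, 1.0, 0.001, -0.002]
contact_force: [-2.9, 6.1, 4.9]
opening: 0.343
[ 0.46732946 -0.18746143  0.18082191] [-2.87424695  6.07176422  4.85056779]
```

View pics/s12c.png

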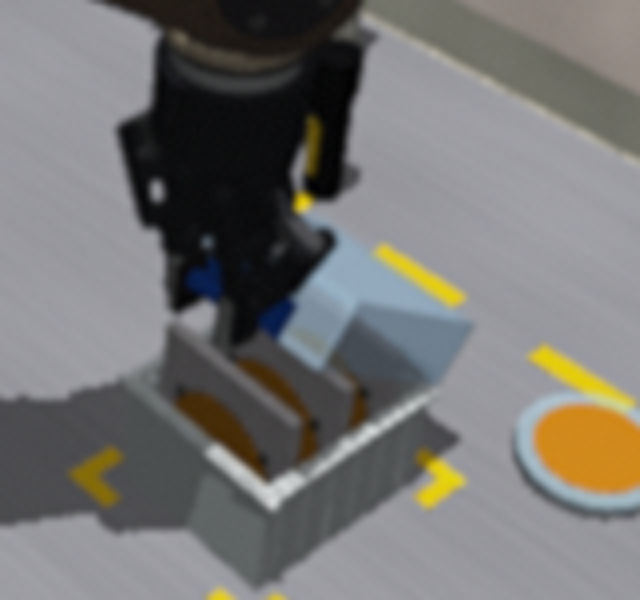

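View pics/w12.png

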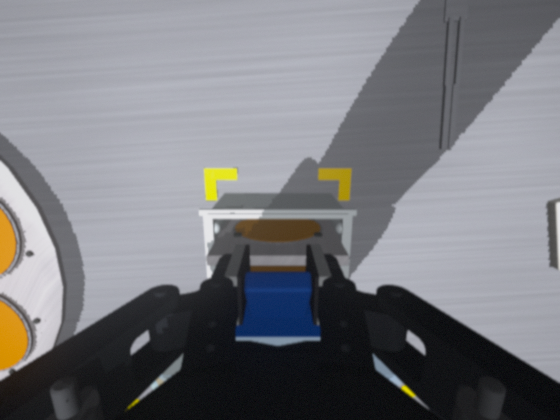

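```bash
python3 -m crank '[[1,0.25,0,0.4,0,0,0],[1,0.2,0,0.4,0,0,0],[1,0.2,0,0.39,0,0,0],[1,0,0,0,0,0,0],[1,0,0,0,0,0,0]]'
python3 - <<'E'
from h import *
s=get_state();print(s['eef_pos'],s['contact_force'])
w=snap('wrist','w13')
for n in ('top','side'):
    c=snap(n,n+'13')
    b=(slice(180,270),slice(320,420)) if n=='top' else (slice(200,310),slice(280,400))
    cv2.imwrite('pics/'+n+'13c.png',cv2.resize(c['color'][b][:,:,::-1],None,fx=6.4,fy=5.4,interpolation=cv2.INTER_CUBIC))
    for t in ['hinge','tab']:
        print(n,t,[(np.round(r['location'],1).tolist(),round(r['p'],2)) for r in place_of(t,n)])
    from math import *
    for ad in (25,30,35):
        a=radians(ad)
        def L(l,z,y):
            f=(l*cos(a)-z*sin(a))/1000;u=(l*sin(a)+z*cos(a))/1000;y/=1000
            return [.5979-f*.998+y*.06,-.1954+f*.06+y*.998,.08+u]
        for nm,p in [('topFrontR',(136,42,-58)),('topFrontL',(136,42,58)),('rimFrontR',(136,0,-58)),('topBackR',(0,42,-58)),('topBackL',(0,42,58)),('rimBackR',(0,0,-58))]:
            print(n,ad,nm,proj(c,L(*p)).round(1))
E
```

```text
time: 22.5
eef_pos: [0.4595, -0.187, 0.1689]
tcp_rot: [0.031, 1.0, 0.001, -0.005]
contact_force: [-9.4, 7.0, 6.8]
opening: 0.342
[ 0.45946359 -0.18696355  0.16885416] [-9.42574353  6.99162076  6.84728472]
top hinge [([178.2, 275.4], 0.87)]
top tab [([373.7, 240.0], 0.91), ([158.1, 336.5], 0.61)]
top 25 topFrontR [397.8 229.3]
top 25 topFrontL [350.5 226.8]
top 25 rimFrontR [394.  238.6]
top 25 topBackR [392.8 186.4]
top 25 topBackL [348.6 184.1]
top 25 rimBackR [389.4 196.3]
top 30 topFrontR [398.8 225.2]
top 30 topFrontL [351.1 222.7]
top 30 rimFrontR [395.1 235.9]
top 30 topBackR [392.7 185.3]
top 30 topBackL [348.5 183.1]
top 30 rimBackR [389.4 196.3]
top 35 topFrontR [399.6 220.8]
top 35 topFrontL [351.7 218.3]
top 35 rimFrontR [396.1 232.7]
top 35 topBackR [392.5 184.4]
top 35 topBackL [348.4 182.1]
top 35 rimBackR [389.4 196.3]
side hinge [([163.0, 190.1], 0.84), ([360.7, 250.5], 0.61)]
side tab [([106.2, 205.0], 0.96), ([320.5, 251.8], 0.86), ([321.9, 295.2], 0.7)]
side 25 topFrontR [352.2 256. ]
side 25 topFrontL [313.3 226.6]
side 25 rimFrontR [344.1 273.2]
side 25 topBackR [388.  250.2]
side 25 topBackL [350.3 223.7]
side 25 rimBackR [380.3 265.8]
side 30 topFrontR [355.6 251. ]
side 30 topFrontL [316.5 221.9]
side 30 rimFrontR [346.5 268.4]
side 30 topBackR [388.9 250.1]
side 30 topBackL [351.2 223.7]
side 30 rimBackR [380.3 265.8]
side 35 topFrontR [359.3 246.1]
side 35 topFrontL [319.9 217.3]
side 35 rimFrontR [349.2 263.5]
side 35 topBackR [389.7 250.1]
side 35 topBackL [352.  223.8]
side 35 rimBackR [380.3 265.8]
```

View pics/side13c.png

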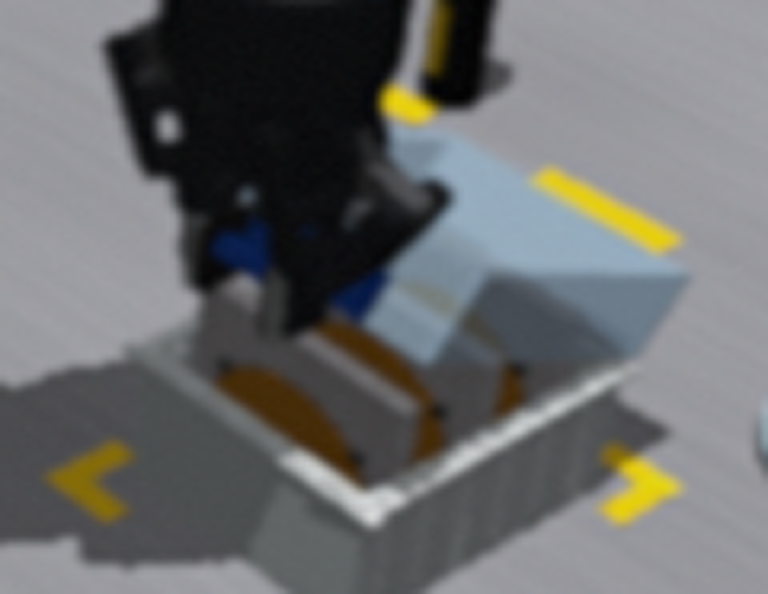

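View pics/top13c.png

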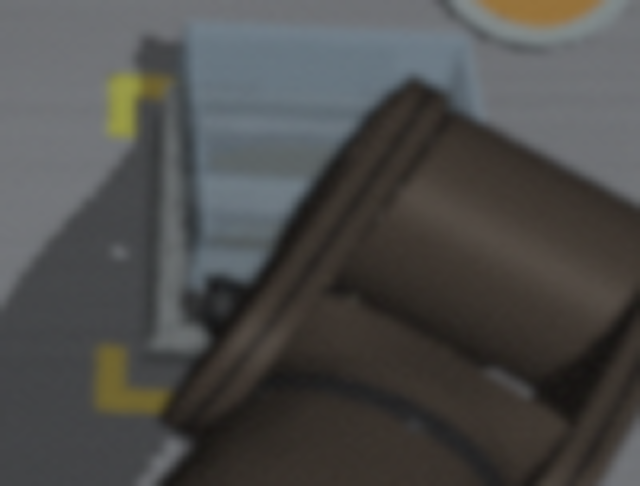

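```bash
python3 -m crank '[[1,0.1,0,-0.06,0,0,0],[1,0.1,0,-0.06,0,0,0],[1,0,0,0,0,0,0],[1,0,0,0,0,0,0]]'
python3 - <<'E'
from h import *
from math import *
s=get_state();print(s['eef_pos'],s['contact_force'])
w=snap('wrist','w14'); c=snap('side','s14')
cv2.imwrite('pics/w14c.png',cv2.resize(w['color'][240:360,210:350][:,:,::-1],None,fx=5.5,fy=5,interpolation=cv2.INTER_CUBIC))
cv2.imwrite('pics/s14c.png',cv2.resize(c['color'][210:310,310:400][:,:,::-1],None,fx=8,fy=6,interpolation=cv2.INTER_CUBIC))
for ad in (28,30,32,34):
    a=radians(ad)
    def L(l,z,y):
        f=(l*cos(a)-z*sin(a))/1000;u=(l*sin(a)+z*cos(a))/1000;y/=1000
        return [.5979-f*.998+y*.06,-.1954+f*.06+y*.998,.08+u]
    for nm,p in [('tipTopR',(172,13,-15)),('tipTopL',(172,13,15)),('tipBotR',(172,3,-15)),('tabBackTop',(138,13,-15))]:
        q=proj(w,L(*p)); print(ad,nm,q.round(1),'crop',((q-[210,240]+.4)*[5.5,5]).round())
print('box rim FR',[proj(c,[.5300+(-.064*sx)*.998+.056*sy*.06,-.1914+.064*sx*.06+.056*sy*.998,.08]).round(1) for sx,sy in [(1,-1),(-1,-1),(1,1)]])
E
```

```text
time: 23.25
eef_pos: [0.4599, -0.187, 0.1696]
tcp_rot: [0.031, 1.0, 0.001, -0.001]
contact_force: [1.6, 5.0, -0.2]
opening: 0.343
[ 0.45988461 -0.18701048  0.16963028] [ 1.60636302  5.04870702 -0.23211412]
28 tipTopR [244.8 266.2] crop [193. 133.]
28 tipTopL [311.8 266. ] crop [562. 132.]
28 tipBotR [246.4 248.6] crop [202.  45.]
28 tabBackTop [249.7 304.5] crop [221. 325.]
30 tipTopR [243.8 278.4] crop [188. 194.]
30 tipTopL [312.9 278.2] crop [568. 193.]
30 tipBotR [245.5 259.2] crop [197.  98.]
30 tabBackTop [249.2 313.6] crop [218. 370.]
32 tipTopR [242.8 291.6] crop [182. 260.]
32 tipTopL [314.1 291.4] crop [575. 259.]
32 tipBotR [244.5 270.7] crop [192. 156.]
32 tabBackTop [248.6 323.2] crop [215. 418.]
34 tipTopR [241.8 305.8] crop [177. 331.]
34 tipTopL [315.2 305.6] crop [581. 330.]
34 tipBotR [243.5 283.2] crop [187. 218.]
34 tabBackTop [248.1 333.4] crop [212. 469.]
box rim FR [array([338. , 293.4]), array([378.4, 266.1]), array([302.9, 263.8])]
```

View pics/w14c.png

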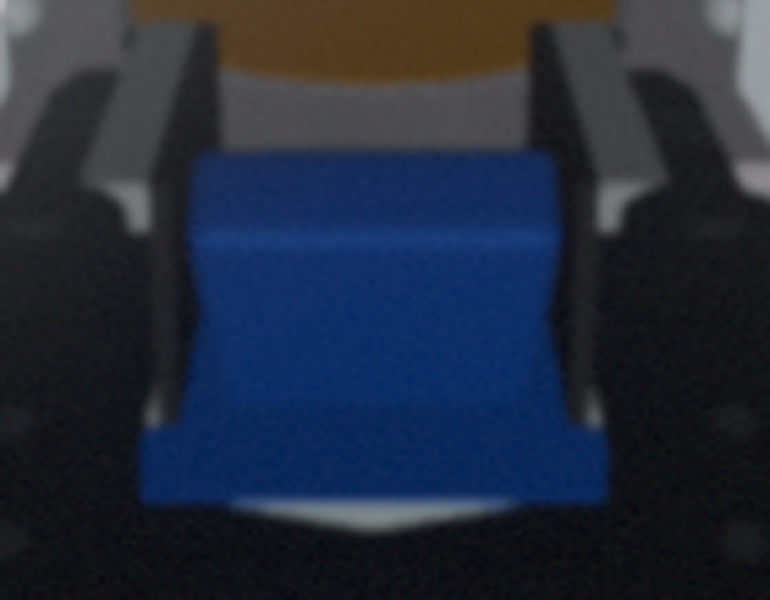

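View pics/s14c.png

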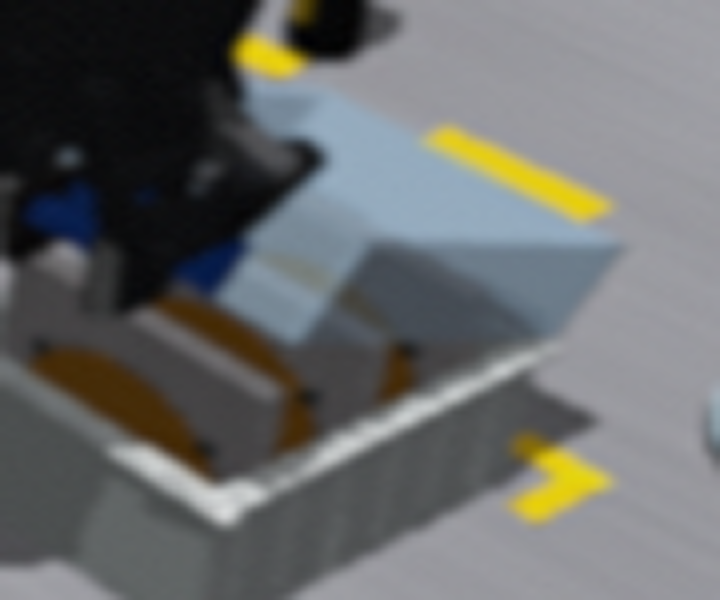

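Wrist and side corners both suggest about 31.3°, while TCP geometry gives 30.2°. I'll trim down by about 0.9°.

```bash
python3 -m crank '[[1,0.07,0,0.1,0,0,0],[1,0.06,0,0.11,0,0,0],[1,0,0,0,0,0,0],[1,0,0,0,0,0,0],[1,0,0,0,0,0,0]]'
python3 - <<'E'
from h import *
s=get_state();print(s['eef_pos'],s['contact_force'])
w=snap('wrist','w15'); c=snap('side','s15'); t=snap('top','t15')
cv2.imwrite('pics/w15c.png',cv2.resize(w['color'][240:360,210:350][:,:,::-1],None,fx=5.5,fy=5,interpolation=cv2.INTER_CUBIC))
cv2.imwrite('pics/s15c.png',cv2.resize(c['color'][210:310,310:400][:,:,::-1],None,fx=8,fy=6,interpolation=cv2.INTER_CUBIC))
E
```

```text
time: 23.85
eef_pos: [0.4587, -0.1869, 0.1679]
tcp_rot: [0.031, 1.0, 0.001, -0.001]
contact_force: [1.4, 5.7, 1.7]
opening: 0.34
[ 0.45872597 -0.18693924  0.16787021] [1.36850116 5.67611434 1.67106097]
```

View pics/w15c.png

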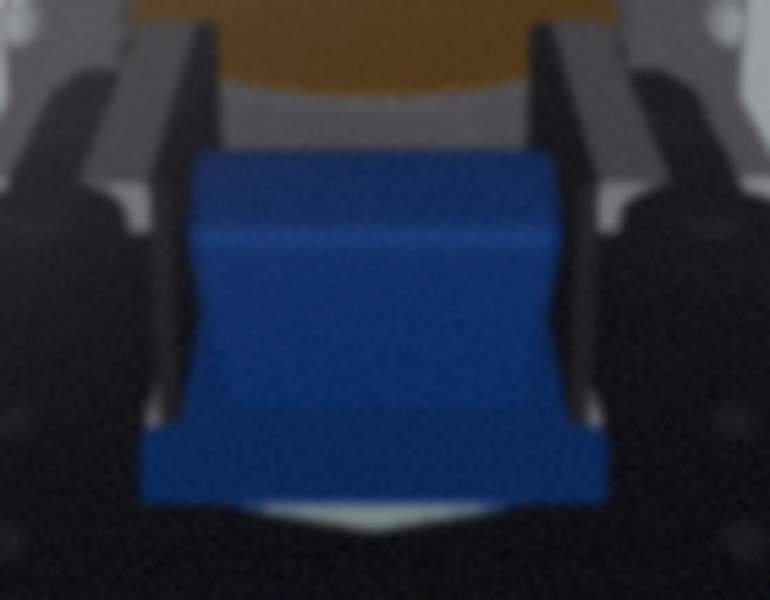

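View pics/s15c.png

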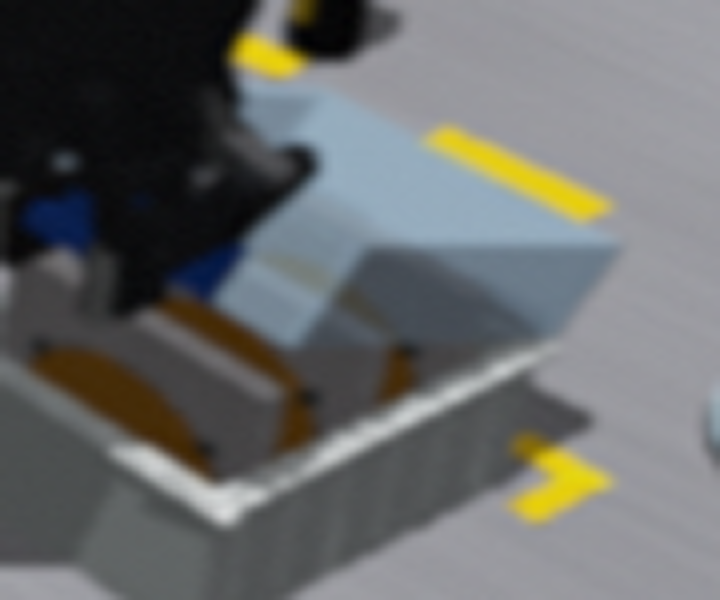

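View pics/s15.png

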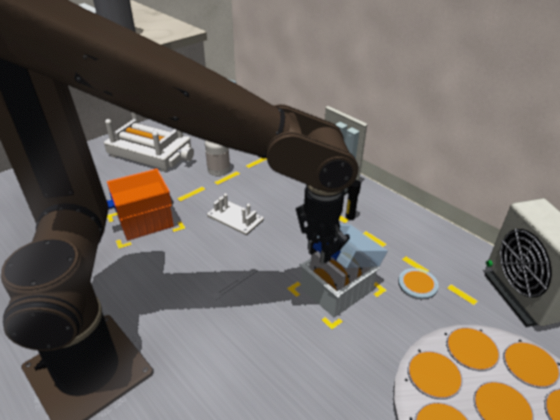

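```bash
python3 -c "
from plant import *
s=get_state();print(s['time'],s['eef_pos'],s['contact_force'],s['opening']);print(sign_off())"
```

```text
24.0 [ 0.45870708 -0.18693256  0.16786322] [1.6116682  5.87599565 1.30263534] 0.3401064196146044
the job is handed in; nothing more can be done
None
```

The pallet is in the middle slot and the gripper is holding the cover open at about 30°. I handed the job in at 24.0 s.

- **Pallet:** I lifted it straight out of the stand and lowered it into the middle slot in small steps. At the floor the force rose to about 11 N and the height stopped changing, so it is fully down. After release, the side picture showed its top level with its two neighbours and evenly spaced between them.
- **Cover:** I pinched the blue tab by its sides with 40 N and brought the cover forward along its arc. The force peaked at about 14 N near the end, and easing the pull brought it down to about 6 N.
- **Cover angle:** My two last checks disagreed slightly. The cover's corners in the side picture give about 30.8°, while the gripper position gives about 29.4°. The angle is therefore about 30°, give or take 1°.
- **Surroundings:** I saw nothing else disturbed in the last side picture, but I only compared positions by eye.

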